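# Dock the pipette tip box and flip its lid open

## Task

Get the pipette tip box ready for work. First, with the lid still shut, push the box along between the rails of its metal nest until it is fully home against the back stop; then put a fingertip under the lip of the lid and flip the lid up and over past upright, so that it rests open by its own weight with the box still home. Only push, and gently: do not pinch the lid, force it against its stop, lift or tip the box, or disturb the other things on the bench.

Things in the scene. Friction and masses are not known exactly. Their poses are not given: they have to be found in the camera images.
- nest: Fixed aluminium nest. Origin: bench level under its middle; x points away from the robot to the back stop, y left, z up. Base plate 4 mm thick, x -115 to +110 mm. Guide rails along x at y +/-69 mm, 8 mm wide, inner faces 130 mm apart, tops 14 mm above the bench. Back stop: cross bar, front face at x = +100 mm, top 20 mm above the bench. Open at the front.
- tip_case: White tip box 96 (x) x 124 (y) x 62 mm tall to the rim, 0.4 to 0.9 kg, loose on the nest's plate with 3 mm play to each rail. Origin: centre of its underside; x from front wall (x = -48 mm, facing the robot) to hinge side, z up. Home = back wall on the stop, origin at x = +52 mm in the nest's frame; starts 40 to 75 mm short. Slides at about 2 to 7 N. Filled with tips to 8 mm below the rim.
- tip_lid (a joint): Lid angle (rad): 0 shut, level on the rim; grows as its front rises; 1.57 upright; 2.05 fully open, leaning back on its stop. Hinge with hardly any friction: below about 1.5 it falls shut, beyond about 1.65 it falls open and stays. The lid weighs 0.08 kg; lifting it by the lip takes about 0.5 N.
- lid_hinge (a point): Middle of the lid's hinge line, which runs along the box's y axis at x = +51 mm, 62 mm above the box's underside.
- lid_lip (a point): Middle of the front edge of the lid's lip, at its underside, 129 mm from the hinge line; moves with the lid. The grey lid is a plate 4 mm thick, 128 mm wide, reaching 102 mm from the hinge; mid-front a flat lip 36 mm wide, 4 mm thick sticks out 27 mm more. Shut, it overhangs the box's front wall by 30 mm, 62 mm above the box's underside, with free space beneath.
- dish: Bystander, loose, to be left alone: shallow clear round dish, 70 mm across, 14 mm tall, beside the nest on its left. Origin: centre of its underside.
- bung: Bystander, loose, to be left alone: small dark tapered rubber stopper, about 24 mm, near the left front of the nest. Origin: centre of its underside.
- timer: Bystander, loose, to be left alone: flat bench timer 62 x 62 x 20 mm, right part of the bench. Origin: centre of its underside.
- tips_carton: Bystander, loose, to be left alone: plain closed cardboard carton 65 x 100 x 45 mm, right part of the bench. Origin: centre of its underside.
- tape: Bystander, loose, to be left alone: roll of tape, 65 mm across, 20 mm tall, right front. Origin: centre of its underside.
- beaker: Bystander, loose, to be left alone: clear open beaker 67 mm across, 80 mm tall, right side. Origin: centre of its underside.

How it is judged:
By the outcome, as a careful person would: the job done as asked, in the order asked, and still so for the second after the job is handed in, with the robot touching nothing.
It also fails if it takes over 46 s, if anything falls off the work surface, if the arm or the gripper's body presses on something with over 40 N, if the wrist force passes 120 N, or if a joint passes its speed limit or range.

## Robot

A 6-joint arm with a two-finger parallel gripper is mounted at the origin on the work surface; the furniture and walls round the work are solid. World frame = base frame: x ahead of the robot, y to its left, z up, the work surface at z = 0. Lengths are in m, angles in rad, forces in N, time in s.
With the tool pointing down it reaches from about 0.375 to 0.75 m from the base axis. Payload 9 kg.
Tool frame: the origin (TCP) lies on the centre line of the jaws, within the pads' length; the fingertips stand 25 mm ahead of it and the grasp point (between the pads) lies 6 mm ahead of it; z points along the fingers, y is the line along which they close (so a half turn about z gives the same grasp; the last joint's range is limited). The gripper opens to 85 mm and grips with 20 to 120 N. Pads are 22 mm wide; open, the fingers measure 114 mm over their backs; the gripper's body (76 mm by 85 mm) begins 54 mm behind the grasp point. The pads swing forward as they close: fully open they stand 13 mm farther back than shut.
Start: joints at [-1.436, 0.104, 0.097, 1.564, 0, 1.353], TCP at [0.207, -0.563, 0.226] pointing down, gripper open.
Joint ranges: [-2.99, 2.99], [-0.84, 1.86], [-1.1, 1.16], [-1.84, 2.11], [-1.51, 1.56], [-3.14, 3.14]. Speed limits (rad/s): [2.22, 2.22, 2.57, 3.14, 3.14, 3.14].

## Interface

Orientations are given as a unit quaternion [w, x, y, z].
In Python, from station import arm, jaws, sensors, imaging, finish_job, finder gives the robot as it stands. Calls block until the motion is done:
- arm.move_ptp(position, orientation): joint-space move of the TCP to a pose.
- arm.servo_line(position, feed=0.15, ori=None, force_limit=None): straight line of the TCP; ori=None keeps the orientation; feed is the mean speed in m/s. With force_limit (N) it stops when the force on the tool has changed by that much, and returns True; else False.
- arm.set_joints(angles): joint-space move.
- jaws.gripper_to(opening): finger opening in m; the grip force is fixed at half the most; returns when the fingers have stopped.
- arm.sleep(seconds).
- arm.solve_ik(position, orientation): joint angles nearest the present ones, or None.
- sensors.get_obs(): the state.
- imaging.capture(name): name is "scene" or "side" or "wrist"; returns the picture (384x512x3 uint8, red, green, blue); there is no depth.
- imaging.camera_model(name): a dict with "fx", "fy", "cx", "cy" (pixels), "R" (3x3) and "t" (3): a world point X has camera coordinates R X + t; the wrist camera has in their place "mount" (4x4, takes a point from camera to tool coordinates, whose origin is the TCP and whose axes are the flange's). Camera axes: x right, y down, z forward; pixel columns grow to the right and rows downward; lengths in m; the calibration is good to about 2 mm. A picture is of the moment at which its call begins: read the wrist's pose just before it. camera_model takes no time and is no camera call.
A pose or a line that the arm cannot do raises arm.IKError and nothing moves.
- finish_job(): hands the job in; it is judged then, once.
Trained networks look in the newest picture that a camera, given by its name, has taken for a name from the list of things; names that differ only in an ending like _2 or _b are one class to them, and where a whole thing is asked for, a point or a joint stands for the part that bears it (a point fixed in the world has none). Each returns a list of dicts, best first, with "conf" (0 to 1); they miss things now and then, are a little off and sometimes report something else, mostly with a low value. They report only what shows in the picture. A call takes as long as a camera call.
- finder.outline_of(name, camera): "region" (384x512 bool, what is visible of it) and "uv" ([column, row] in pixels, amid what is visible of it).
The state is a dict: "clock": time; "joints": joint angles; "qvel": joint speeds; "tau": joint torques, N m; "eef_pos": TCP position; "tcp_rot": TCP orientation; "force": force on the tool from outside, world axes, zero at the start; "wrist_torque": the same for the moment, N m; "gripper_width": finger opening in m; "gripper_force": force on a finger pad.
Only numpy, scipy, OpenCV 4.12 (cv2) and the standard library are available. Lean on these libraries where they do the work, as an engineer would, in place of code of your own. Each camera call takes 0.05 s, during which the arm holds its last target. There are 200 camera calls.

## Working session

There is one attempt and no reset: what is moved stays moved. The work goes in short steps, each a Python script; the robot and the scene stay as the last script left them, time stands still between calls to the robot, and variables do not carry over. Pictures are saved under pics/ and viewed, at most 10 in all, crops included, and the job is handed in when it is done.

```bash
ls; mkdir -p pics; cat > h.py <<'E'
import numpy as np, cv2
from station import arm, jaws, sensors, imaging, finish_job, finder
def save(img,name): cv2.imwrite(f'pics/{name}.png', cv2.cvtColor(img,cv2.COLOR_RGB2BGR))
def ray(cam,uv):
    m=imaging.camera_model(cam); R=np.array(m['R']);t=np.array(m['t'])
    d=R.T@np.array([(uv[0]-m['cx'])/m['fx'],(uv[1]-m['cy'])/m['fy'],1]); return -R.T@t,d
def atz(cam,uv,z):
    o,d=ray(cam,uv); return o+d*(z-o[2])/d[2]
def proj(cam,X):
    m=imaging.camera_model(cam); c=np.array(m['R'])@np.asarray(X)+np.array(m['t'])
    return np.array([m['fx']*c[0]/c[2]+m['cx'],m['fy']*c[1]/c[2]+m['cy']])
E
python3 - <<'E'
from h import *
np.set_printoptions(precision=3,suppress=True)
for c in ['scene','side']:
    im=imaging.capture(c); save(im,c+'0')
    m=imaging.camera_model(c); print(c, ray(c,(256,192)), m['fx'])
    for n in ['nest','tip_case','tip_lid']:
        for r in finder.outline_of(n,c)[:2]:
            g=r['region'].astype(np.uint8); rc=cv2.minAreaRect(cv2.findNonZero(g)) if g.any() else None
            print(n,round(r['conf'],2),r['uv'],g.sum(),rc and cv2.boxPoints(rc).round(0).tolist())
            np.save(f'{c}_{n}.npy',g) if r is not None else 0
print(imaging.camera_model('wrist')['mount']); print(sensors.get_obs())
E
```

```text
pics
scene (array([-0.105, -0.562,  0.537]), array([ 0.656,  0.58 , -0.483])) 359.9067234893014
nest 0.71 [194.9, 199.6] 860 [[159.0, 193.0], [237.0, 169.0], [246.0, 197.0], [168.0, 222.0]]
tip_case 0.92 [198.3, 179.4] 1518 [[168.0, 193.0], [175.0, 159.0], [227.0, 170.0], [220.0, 204.0]]
tip_lid 0.84 [197.7, 170.1] 689 [[172.0, 163.0], [221.0, 163.0], [221.0, 183.0], [172.0, 183.0]]
side (array([0.269, 1.079, 0.916]), array([ 0.177, -0.794, -0.582])) 435.9382571138278
nest 0.81 [211.8, 274.8] 1835 [[188.0, 288.0], [189.0, 247.0], [271.0, 250.0], [269.0, 291.0]]
tip_case 0.64 [236.9, 263.9] 1759 [[213.0, 282.0], [216.0, 237.0], [263.0, 240.0], [260.0, 286.0]]
tip_lid 0.58 [236.0, 253.0] 1215 [[215.0, 237.0], [262.0, 237.0], [262.0, 269.0], [215.0, 269.0]]
tip_lid 0.2 [299.6, 173.1] 190 [[289.0, 168.0], [305.0, 168.0], [305.0, 180.0], [289.0, 180.0]]
[[ 0.001 -0.958 -0.286  0.074]
 [ 1.     0.     0.    -0.   ]
 [-0.    -0.286  0.958 -0.15 ]
 [ 0.     0.     0.     1.   ]]
{'clock': 0.4, 'joints': array([-1.436,  0.104,  0.097,  1.564,  0.   ,  1.353]), 'qvel': array([-0.001, -0.001, -0.   , -0.001,  0.001, -0.001]), 'tau': array([ -0.003, -55.609,  50.318,   0.004,  -0.   ,  -0.   ]), 'eef_pos': array([ 0.207, -0.563,  0.225]), 'tcp_rot': array([-0.   ,  0.984,  0.175,  0.   ]), 'force': array([0.722, 0.78 , 0.154]), 'wrist_torque': array([ 0.035, -0.035,  0.011]), 'gripper_force': 0.0, 'gripper_width': 0.08531340502744614}
```

```bash
python3 - <<'E'
from h import *
np.set_printoptions(precision=3,suppress=True)
a=cv2.imread('pics/scene0.png'); b=cv2.imread('pics/side0.png')
A=cv2.resize(a[120:250,100:300],(800,520),interpolation=cv2.INTER_CUBIC)[:300*2-80]
B=cv2.resize(b[200:320,150:310],(800,600),interpolation=cv2.INTER_CUBIC)
cv2.imwrite('pics/a1.png',A); cv2.imwrite('pics/b1.png',B)
print(atz('scene',(197.7,170.1),.068),atz('side',(236,253),.068))
E
```

```text
[0.521 0.228 0.068] [0.513 0.223 0.068]
```

View pics/a1.png

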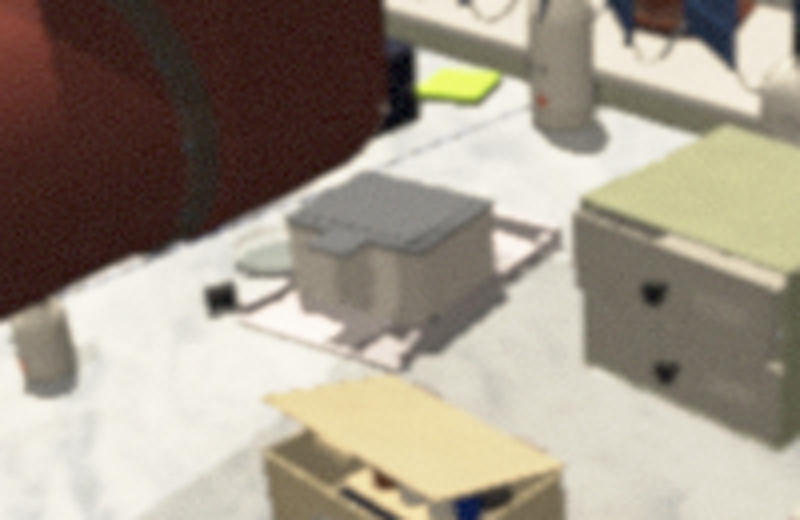

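View pics/b1.png

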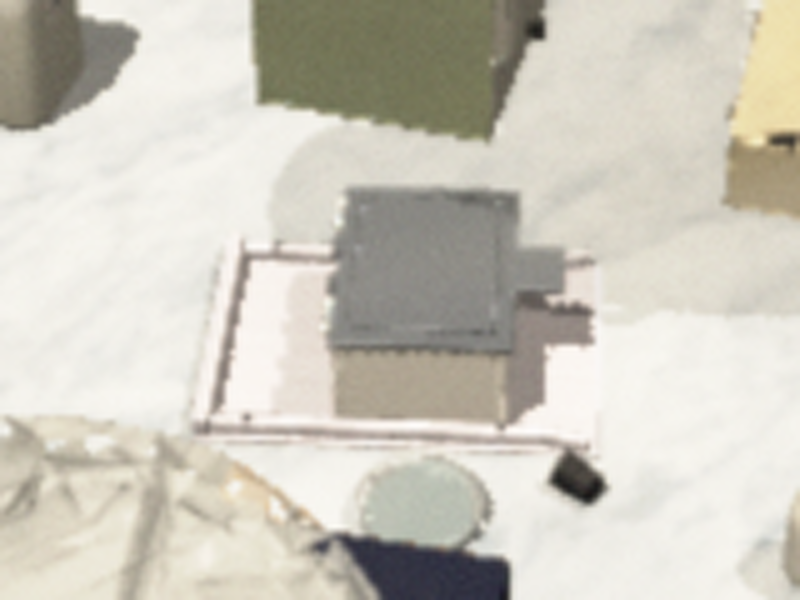

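View pics/side0.png

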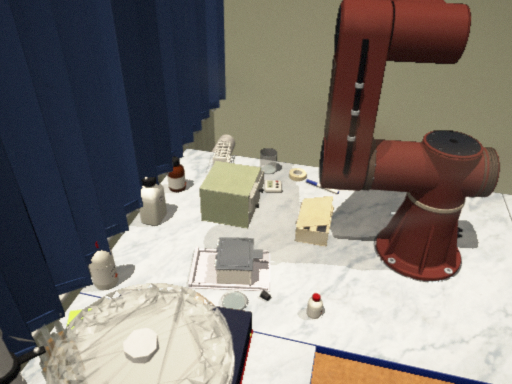

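The side crop shows the grey lid (lip pointing at the robot, lip end at about (263,254) in the full picture), the nest's base corners, the dish and bung on the left. A green cabinet and a tan box stand on the right. I'll compute the poses from the corners.

```bash
python3 - <<'E'
from h import *
np.set_printoptions(precision=3,suppress=True)
f=lambda p:(150+p[0]/5-.4,200+p[1]/5-.4); g=lambda p:(100+p[0]/4-.4,120+p[1]/4-.4)
print('lid side (BR,FR,lipR,lipL,FL,BL)')
for p in [(345,188),(519,190),(566,248),(563,292),(513,352),(328,348)]: print(atz('side',f(p),.070)[:2])
print('plate FR FL BL BR side')
for p,z in [((602,258),.004),((592,450),.004),((195,432),.01),((240,238),.014)]: print(atz('side',f(p),z)[:2])
print('scene lid L,back,R(front right),lipend')
for p in [(290,215),(372,172),(494,204),(425,250)]: print(atz('scene',g(p),.070)[:2])
print('scene plate FL, FR');
for p in [(240,318),(402,368)]: print(atz('scene',g(p),.002)[:2])
print('tan box base side/top', [atz('side',p,.06)[:2] for p in [(296,238),(326,244),(333,200),(305,198)]])
print('cab', [atz('side',p,0)[:2] for p in [(202,218),(247,225),(264,195)]], [atz('side',p,.08)[:2] for p in [(203,190),(250,197)]])
print('dome', atz('side',(165,290),.05)[:2], atz('side',(232,350),.05)[:2])
# IK checks
from scipy.spatial.transform import Rotation as Ro
def ori(yaw,pitch): # tool z at pitch below horizontal, tool x up
    z=np.array([np.cos(yaw)*np.cos(pitch),np.sin(yaw)*np.cos(pitch),-np.sin(pitch)]); y=np.array([-np.sin(yaw),np.cos(yaw),0])
    out=[]
    for s in (1,-1):
        yy=s*y; x=np.cross(yy,z); out.append(Ro.from_matrix(np.c_[x,yy,z]).as_quat(scalar_first=True))
    return out
for pit in (10,20,30,45,60,90):
  for P in ([.40,.2,.05],[.45,.2,.05],[.58,.22,.2]):
    print(pit,P,[arm.solve_ik(P,q) for q in ori(.05,np.radians(pit))])
E
```

```text
lid side (BR,FR,lipR,lipL,FL,BL)
[0.579 0.174]
[0.481 0.149]
[0.443 0.19 ]
[0.437 0.225]
[0.453 0.276]
[0.549 0.299]
plate FR FL BL BR side
[0.434 0.124]
[0.407 0.275]
[0.62  0.324]
[0.647 0.174]
scene lid L,back,R(front right),lipend
[0.454 0.266]
[0.545 0.279]
[0.566 0.162]
[0.481 0.145]
scene plate FL, FR
[0.402 0.272]
[0.434 0.125]
tan box base side/top [array([0.362, 0.107]), array([0.273, 0.11 ]), array([ 0.274, -0.111]), array([ 0.365, -0.098])]
cab [array([0.687, 0.022]), array([0.533, 0.018]), array([ 0.516, -0.16 ])] [array([ 0.696, -0.026]), array([ 0.536, -0.029])]
dome [0.659 0.386] [0.441 0.513]
10 [0.4, 0.2, 0.05] [None, None]
10 [0.45, 0.2, 0.05] [None, None]
10 [0.58, 0.22, 0.2] [None, None]
20 [0.4, 0.2, 0.05] [None, None]
20 [0.45, 0.2, 0.05] [None, None]
20 [0.58, 0.22, 0.2] [None, None]
30 [0.4, 0.2, 0.05] [None, None]
30 [0.45, 0.2, 0.05] [None, None]
30 [0.58, 0.22, 0.2] [None, None]
45 [0.4, 0.2, 0.05] [None, None]
45 [0.45, 0.2, 0.05] [None, None]
45 [0.58, 0.22, 0.2] [None, None]
60 [0.4, 0.2, 0.05] [None, None]
60 [0.45, 0.2, 0.05] [None, None]
60 [0.58, 0.22, 0.2] [array([ 0.187, -0.506, -0.594,  0.963, -0.068,  0.119]), array([ 0.187, -0.506, -0.594,  0.963, -0.068, -3.023])]
90 [0.4, 0.2, 0.05] [array([ 0.17 , -0.338, -0.633,  1.276,  0.   ,  0.12 ]), array([ 0.17 , -0.338, -0.633,  1.276,  0.   , -3.022])]
90 [0.45, 0.2, 0.05] [array([ 0.152, -0.184, -0.504,  1.251,  0.   ,  0.102]), array([ 0.152, -0.184, -0.504,  1.251,  0.   , -3.04 ])]
90 [0.58, 0.22, 0.2] [array([0.152, 0.163, 0.114, 1.522, 0.   , 0.102]), array([ 0.152,  0.163,  0.114,  1.522,  0.   , -3.04 ])]
```

```bash
cat >> h.py <<'E'
from scipy.spatial.transform import Rotation as Ro
NO=np.array([.532,.223,0.]); PSI=np.radians(12.5)
def W(p): # nest->world
    c,s=np.cos(PSI),np.sin(PSI); return NO+np.array([c*p[0]-s*p[1],s*p[0]+c*p[1],p[2]])
def ori(yaw,pitch,roll=0.):
    """tool z: yaw in the nest frame, pitch below horizontal (deg); roll about tool z"""
    y,p=np.radians(yaw)+PSI,np.radians(pitch)
    z=np.array([np.cos(y)*np.cos(p),np.sin(y)*np.cos(p),-np.sin(p)]); yy=np.array([-np.sin(y),np.cos(y),0])
    R=Ro.from_matrix(np.c_[np.cross(yy,z),yy,z])*Ro.from_euler('z',roll,degrees=True)
    return R.as_quat(scalar_first=True), z
def tip(p,yaw,pitch,roll=0.):
    """TCP pose with the fingertip centre at nest point p"""
    q,z=ori(yaw,pitch,roll); return W(p)-.025*z,q
E
python3 - <<'E'
from h import *
def feas(p,y,pt):
    for r in (0,90,180,-90):
        if arm.solve_ik(*tip(p,y,pt,r)) is not None: return True
    return False
print('push yaw0:')
for pt in (60,65,70,75,80,85): print(pt,[feas((x,0,.03),0,pt) for x in (-.09,-.063,-.03,.0)])
path=[(.103-.118*np.cos(t),0,.062+.118*np.sin(t)) for t in (0,.4,.8,1.2,1.6,1.75)]
for pt in (0,15,30,45,60):
  for y in range(-180,180,30): 
    s=''.join('X' if feas(p,y,pt) else '.' for p in path)
    if 'X' in s: print(pt,y,s)
E
```

```text
push yaw0:
60 [False, False, False, True]
65 [False, False, True, True]
70 [True, True, True, True]
75 [True, True, True, True]
80 [True, True, True, True]
85 [True, True, True, True]
0 -60 ....XX
0 -30 ....XX
0 60 X.....
15 -90 X.....
15 -60 XXXXXX
15 -30 ....XX
15 60 XXXXXX
15 90 XX....
30 -90 XXXXXX
30 -60 XXXXXX
30 -30 ...XXX
30 30 ....XX
30 60 XXXXXX
30 90 XXXXXX
45 -120 XX....
45 -90 XXXXXX
45 -60 XXXXXX
45 -30 XXXXXX
45 0 ....XX
45 30 ...XXX
45 60 XXXXXX
45 90 XXXXXX
45 120 XXX...
60 -180 XX....
60 -150 XXX...
60 -120 XXXX..
60 -90 XXXXXX
60 -60 XXXXXX
60 -30 XXXXXX
60 0 XXXXXX
60 30 XXXXXX
60 60 XXXXXX
60 90 XXXXXX
60 120 XXXXXX
60 150 XXX...
```

```bash
python3 - <<'E'
from h import *
np.set_printoptions(precision=3,suppress=True)
for h in (.06,.09,.12,.15): print(h, proj('side',(.687,.022,h)), proj('side',(.533,.018,h)))
a=cv2.imread('pics/scene0.png'); save(cv2.resize(a,(800,600))[...,::-1],'scene_full')
print('tan near edge base', atz('side',(296,238),0), atz('side',(326,244),0),[proj('side',(*atz('side',(326,244),0)[:2],h)) for h in (.05,.1)])
for n in ('bung','dish'): print(n,[ (r['conf'],atz('side',r['uv'],.01)) for r in finder.outline_of(n,'side')[:1]])
E
```

```text
0.06 [201.029 203.624] [247.263 210.585]
0.09 [200.539 196.164] [247.366 203.07 ]
0.12 [200.035 188.511] [247.473 195.356]
0.15 [199.519 180.657] [247.582 187.434]
tan near edge base [ 0.368  0.039 -0.   ] [0.273 0.042 0.   ] [array([327.951, 231.794]), array([329.992, 219.026])]
bung [(0.58, array([0.408, 0.294, 0.01 ]))]
dish [(0.66, array([0.501, 0.337, 0.01 ]))]
```

View pics/scene_full.png

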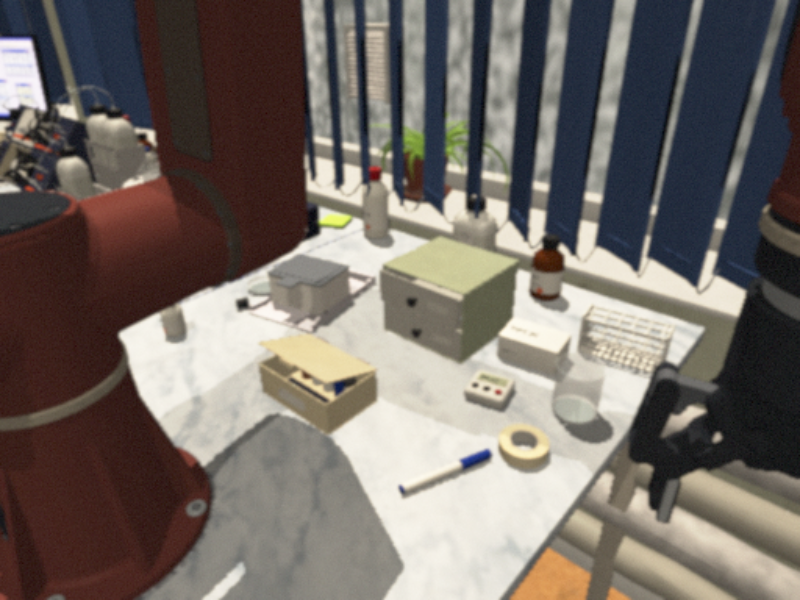

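```bash
python3 - <<'E'
from h import *
np.set_printoptions(precision=3,suppress=True)
o=sensors.get_obs(); p=np.array(o['eef_pos'])
for r in (0,180): print(r,[arm.solve_ik(*tip((x,0,z),0,75,r)) for x,z in((-.11,.16),(-.11,.025),(.0,.025))])
arm.servo_line(p+[0,0,.12],feed=.25)
arm.move_ptp(*tip((-.11,0,.17),0,75,180))
o=sensors.get_obs(); im=imaging.capture('wrist'); save(im,'w1'); print(o['clock'],o['eef_pos'],o['tcp_rot'],o['joints'])
E
```

```text
0 [array([ 0.145, -0.717, -0.679,  1.348,  0.019, -0.071]), array([ 0.145, -0.716, -0.923,  1.102,  0.019, -0.071]), array([ 0.162, -0.289, -0.624,  0.975,  0.015, -0.055])]
180 [array([ 0.145, -0.717, -0.679,  1.348,  0.019,  3.07 ]), array([ 0.145, -0.716, -0.923,  1.102,  0.019,  3.07 ]), array([ 0.162, -0.289, -0.624,  0.975,  0.015,  3.087])]
3.95 [0.419 0.197 0.194] [-0.014  0.986  0.108  0.13 ] [ 0.143 -0.712 -0.658  1.364  0.019  3.07 ]
```

View pics/w1.png

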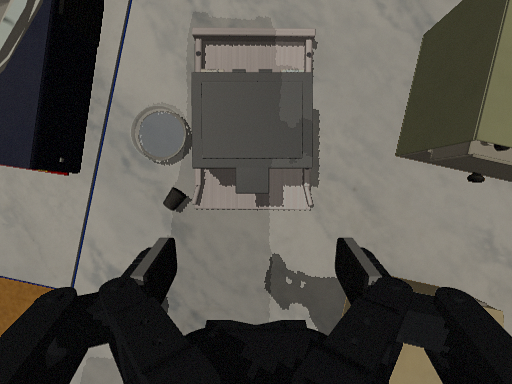

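The wrist view shows the nest with the box in it. The lid spans about (192,72)–(312,167), the lip end is at (252,193), the nest's front edge at row 209 and the stop bar at rows 29–37. The bung is at (175,199) and the dish at (162,135).

```bash
cat >> h.py <<'E'
def watz(o,uv,z):
    m=imaging.camera_model('wrist'); M=np.array(m['mount']); R=Ro.from_quat(o['tcp_rot'],scalar_first=True).as_matrix()
    d=R@M[:3,:3]@np.array([(uv[0]-m['cx'])/m['fx'],(uv[1]-m['cy'])/m['fy'],1]); c=R@M[:3,3]+o['eef_pos']
    return c+d*(z-c[2])/d[2]
def inv(X): # world->nest
    c,s=np.cos(PSI),np.sin(PSI); d=np.asarray(X)-NO; return np.array([c*d[0]+s*d[1],-s*d[0]+c*d[1],d[2]])
E
python3 - <<'E'
from h import *
np.set_printoptions(precision=4,suppress=True)
o=sensors.get_obs()
for n,p,z in [('plFL',(195,209),.004),('plFR',(312,209),.004),('barL',(193,29),.02),('barR',(316,29),.02),('barfaceL',(200,37),.02),('barfaceR',(310,37),.02),
 ('railL',(201,60),.014),('railR',(308,60),.014),('lidBL',(192,72),.07),('lidBR',(312,72),.07),('lidFR',(312,167.5),.07),('lidFL',(192,167.5),.07),('lipL',(236,193),.07),('lipR',(268.5,193),.07),('bung',(176,206),0),('dish',(162,135),.007)]:
    X=watz(o,p,z); print(n,X,inv(X))
E
```

```text
plFL [0.4012 0.2751 0.004 ] [-0.1164  0.0792  0.004 ]
plFR [0.4344 0.1251 0.004 ] [-0.1164 -0.0744  0.004 ]
barL [0.62  0.321 0.02 ] [0.1071 0.0766 0.02  ]
barR [0.6527 0.1732 0.02  ] [ 0.1071 -0.0748  0.02  ]
barfaceL [0.6124 0.3105 0.02  ] [0.0974 0.0681 0.02  ]
barfaceR [0.6417 0.1783 0.02  ] [ 0.0974 -0.0674  0.02  ]
railL [0.5877 0.3052 0.014 ] [0.0722 0.0682 0.014 ]
railR [0.6168 0.1739 0.014 ] [ 0.0721 -0.0663  0.014 ]
lidBL [0.5512 0.2955 0.07  ] [0.0344 0.0666 0.07  ]
lidBR [0.5785 0.1721 0.07  ] [ 0.0344 -0.0598  0.07  ]
lidFR [0.4806 0.1498 0.07  ] [-0.066  -0.0604  0.07  ]
lidFL [0.453  0.2744 0.07  ] [-0.066   0.0673  0.07  ]
lipL [0.4366 0.2229 0.07  ] [-0.0931  0.0206  0.07  ]
lipR [0.4441 0.1891 0.07  ] [-0.0931 -0.0141  0.07  ]
bung [0.3991 0.3014 0.    ] [-0.1128  0.1053  0.    ]
dish [0.4861 0.3363 0.007 ] [-0.0203  0.1205  0.007 ]
```

```bash
sed -i 's/^NO=.*; PSI/NO=np.array([.532-.002-.0003,.223+.001,0.]); PSI/' h.py; python3 - <<'E'
from h import *
np.set_printoptions(precision=4,suppress=True)
def topen(p,pitch=72):
    q,z=ori(0,pitch,180); return W(p)-.012*z,q
Y=.002
arm.move_ptp(*topen((-.13,Y,.12)))
P,q=topen((-.13,Y,.033)); print('desc',arm.servo_line(P,feed=.15,force_limit=8))
P,q=topen((-.085,Y,.033)); print('appr',arm.servo_line(P,feed=.08,force_limit=6), inv(sensors.get_obs()['eef_pos']))
f0=sensors.get_obs()['force']; P,q=topen((.006,Y,.033)); print('push',arm.servo_line(P,feed=.035,force_limit=13))
o=sensors.get_obs(); T=inv(o['eef_pos']); print(o['clock'],T,'front',T[0]+.012*np.cos(np.radians(72))+.0105, o['force']-f0)
im=imaging.capture('wrist'); save(im,'w2')
E
```

```text
Traceback (most recent call last):
station.IKError: the arm cannot take that pose within its joint ranges
```

```bash
cat > push.py <<'E'
from h import *
np.set_printoptions(precision=4,suppress=True)
PT=76
def topen(p,pitch=PT):
    q,z=ori(0,pitch,180); return W(p)-.012*z,q
Y=.002
pts=[(-.12,Y,.12),(-.12,Y,.033),(-.085,Y,.033),(.006,Y,.033)]
assert all(arm.solve_ik(*topen(p)) is not None for p in pts), [arm.solve_ik(*topen(p)) for p in pts]
arm.move_ptp(*topen(pts[0]))
P,q=topen(pts[1]); print('desc',arm.servo_line(P,feed=.15,force_limit=8))
P,q=topen(pts[2]); print('appr',arm.servo_line(P,feed=.08,force_limit=6), inv(sensors.get_obs()['eef_pos']))
f0=sensors.get_obs()['force']; P,q=topen(pts[3]); print('push',arm.servo_line(P,feed=.035,force_limit=13))
o=sensors.get_obs(); T=inv(o['eef_pos']); print(o['clock'],T,'front',T[0]+.012*np.cos(np.radians(PT))+.0105, o['force']-f0)
im=imaging.capture('wrist'); save(im,'w2')
E
python3 push.py
```

```text
desc False
appr False [-0.088  0.002  0.045]
push True
7.8083 [-0.005   0.0022  0.0436] front 0.008412513898312253 [-0.5796  0.6297  0.744 ]
```

View pics/w2.png

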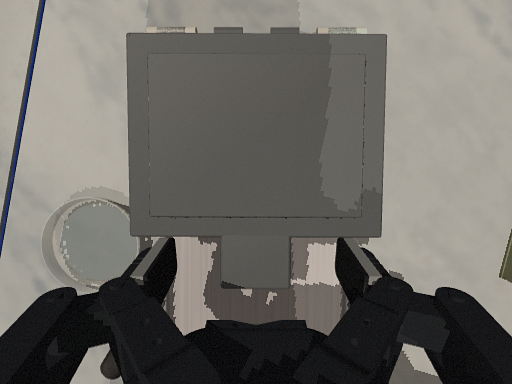

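The lid now reaches over the stop bar, with its front edge at row 237 and its back edge at row 33. I'll retreat and measure whether it's home.

```bash
python3 - <<'E'
from h import *
np.set_printoptions(precision=4,suppress=True)
o=sensors.get_obs(); print(o['force'])
for n,p in [('BL',(127,33)),('BR',(387,34)),('FR',(381.5,237)),('FL',(131,237)),('lipL',(221,288)),('lipR',(291,289))]: print(n,inv(watz(o,p,.07)))
# push again gently to confirm the stop
P=o['eef_pos']; d=W((1,0,0))-W((0,0,0))
print(arm.servo_line(P+.006*d,feed=.015,force_limit=10)); o=sensors.get_obs(); print(inv(o['eef_pos']),o['force'])
arm.servo_line(o['eef_pos']-.10*d,feed=.15)
arm.servo_line(sensors.get_obs()['eef_pos']+np.array([0,0,.125]),feed=.2)
o=sensors.get_obs(); im=imaging.capture('wrist'); save(im,'w3'); print(o['clock'])
E
```

```text
[-0.3907 -0.7693  0.5526]
BL [0.1028 0.0659 0.07  ]
BR [ 0.1024 -0.0623  0.07  ]
FR [ 0.0013 -0.0619  0.07  ]
FL [0.0013 0.0662 0.07  ]
lipL [-0.0253  0.0203  0.07  ]
lipR [-0.0258 -0.0159  0.07  ]
True
[-0.0051  0.0022  0.0426] [-0.7948 -0.6623  0.6107]
9.7
```

View pics/w3.png

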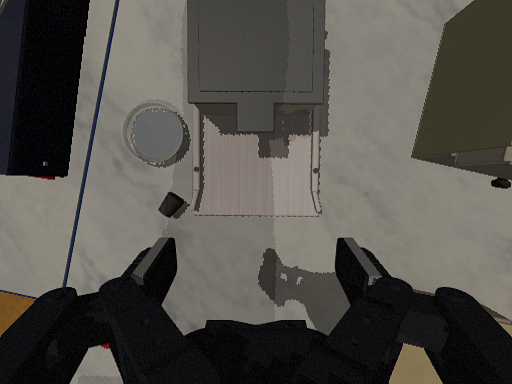

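It's home: the lid's front edge is at nest x = 1.3 mm (1 expected), and a second push stopped at the same place. Next I'll plan the flip with a simple finger/lid contact model.

```bash
cat > plan.py <<'E'
from h import *
H=np.array([.103,.002,.066])
def fpts(p,yaw,pitch):
    y,pt=np.radians(yaw),np.radians(pitch); z=np.array([np.cos(y)*np.cos(pt),np.sin(y)*np.cos(pt),-np.sin(pt)]); yy=np.array([-np.sin(y),np.cos(y),0]); x=np.cross(z,yy)
    def box(a,b,l0,l1,n=13): 
        g=np.stack(np.meshgrid(np.linspace(-a,a,9),np.linspace(-b,b,9),np.linspace(l0,l1,31)),-1).reshape(-1,3); return p+g[:,:1]*x+g[:,1:2]*yy-g[:,2:]*z
    return np.r_[box(.011,.0145,0,.075)], box(.038,.0425,.073,.2)
def theta(p,yaw,pitch):
    F,B=fpts(np.asarray(p),yaw,pitch); out=[]
    for Q in (F,B):
        d=Q-H; r=np.hypot(d[:,0],d[:,2]); m=(r<.129)&(r>.005)&((np.abs(d[:,1])<.018)|((r<.102)&(np.abs(d[:,1])<.064)))&(d[:,2]>-.03)
        a=np.arctan2(d[:,2],-d[:,0])[m]; i=a.argmax() if m.any() else 0
        out.append((a[i],r[m][i],d[m][i,1]) if m.any() else (-1,0,0))
    A=np.r_[F,B]; d=A-[.004,0,0]; inbox=((A[:,0]>.004)&(A[:,2]<.066)&(np.abs(A[:,1])<.064)).sum(); low=A[:,2].min()
    return out,inbox,low
E
python3 - <<'E'
from plan import *
def feas(p,y,pt): return arm.solve_ik(*tip(p,y,pt,180)) is not None
for yaw,pt in ((60,15),(60,25),(60,35),(75,30)):
  print('cfg',yaw,pt)
  for t in (-.35,-.15,0,.3,.6,.9,1.2,1.5,1.7):
    R=.112; p=np.array([H[0]-R*np.cos(t),.006,.052+R*np.sin(t)]) if t>=0 else np.array([H[0]-R,.006,.052+R*t])
    (f,b),ib,low=theta(p,yaw,pt)
    print(t,p.round(3),feas(p,yaw,pt),'finger %.2f r%.3f y%.3f'%f,'body %.2f r%.3f'%b[:2],ib,round(low,3))
E
```

```text
cfg 60 15
-0.35 [-0.009  0.006  0.013] True finger -1.00 r0.000 y0.000 body -1.00 r0.000 3 -0.005
-0.15 [-0.009  0.006  0.035] True finger -0.10 r0.129 y-0.017 body -1.00 r0.000 3 0.017
0 [-0.009  0.006  0.052] True finger 0.03 r0.128 y-0.017 body -1.00 r0.000 3 0.034
0.3 [-0.004  0.006  0.085] True finger 0.33 r0.108 y-0.018 body -1.00 r0.000 0 0.067
0.6 [0.011 0.006 0.115] True finger 0.65 r0.099 y-0.001 body -1.00 r0.000 0 0.097
0.9 [0.033 0.006 0.14 ] True finger 0.99 r0.101 y-0.001 body -1.00 r0.000 0 0.122
1.2 [0.062 0.006 0.156] True finger 1.31 r0.104 y-0.001 body -1.00 r0.000 0 0.139
1.5 [0.095 0.006 0.164] True finger 1.63 r0.109 y-0.001 body 1.09 r0.101 0 0.146
1.7 [0.117 0.006 0.163] True finger 1.86 r0.090 y-0.006 body 1.34 r0.100 0 0.145
cfg 60 25
-0.35 [-0.009  0.006  0.013] True finger -0.23 r0.128 y-0.017 body 0.12 r0.101 6 0.003
-0.15 [-0.009  0.006  0.035] True finger -0.05 r0.129 y-0.018 body -1.00 r0.000 6 0.025
0 [-0.009  0.006  0.052] True finger 0.08 r0.125 y-0.017 body -1.00 r0.000 6 0.042
0.3 [-0.004  0.006  0.085] True finger 0.36 r0.109 y-0.017 body -1.00 
[... 1238 characters left out ...]
128 y-0.016 body 0.28 r0.090 27 0.003
-0.15 [-0.009  0.006  0.035] True finger -0.03 r0.129 y-0.017 body 0.50 r0.098 21 0.026
0 [-0.009  0.006  0.052] True finger 0.10 r0.118 y-0.018 body 0.60 r0.101 20 0.042
0.3 [-0.004  0.006  0.085] True finger 0.41 r0.107 y-0.017 body -1.00 r0.000 0 0.076
0.6 [0.011 0.006 0.115] True finger 0.72 r0.110 y-0.017 body -1.00 r0.000 0 0.106
0.9 [0.033 0.006 0.14 ] True finger 1.01 r0.114 y-0.017 body -1.00 r0.000 0 0.13
1.2 [0.062 0.006 0.156] True finger 1.32 r0.103 y0.006 body -1.00 r0.000 0 0.147
1.5 [0.095 0.006 0.164] True finger 1.64 r0.108 y0.006 body -1.00 r0.000 0 0.154
1.7 [0.117 0.006 0.163] True finger 1.87 r0.092 y-0.005 body -1.00 r0.000 0 0.154
```

```bash
cat > flip.py <<'E'
from plan import *
YAW,PT=60,32; R=.114; z0=.044
dirv=np.array([np.cos(np.radians(YAW)),np.sin(np.radians(YAW)),0])
E0=np.array([H[0]-R-.003,.005,.027]); pre=E0-.046*dirv
arc=[np.array([H[0]-R*np.cos(t),.005,z0+.004*t+R*np.sin(t)]) for t in np.arange(0,1.66,.15)]
def T(p): return tip(p,YAW,PT,180)
E
python3 - <<'E'
from flip import *
np.set_printoptions(precision=3,suppress=True)
for p in [pre+[0,0,.1],pre,E0]+arc:
    (f,b),ib,low=theta(p,YAW,PT); print(p,arm.solve_ik(*T(p)),'f %.2f r%.3f y%.3f'%f,'b %.2f'%b[0],ib,round(low,3))
E
```

```text
[-0.037 -0.035  0.127] [-0.519 -0.206 -0.641  1.462  0.977  1.183] f -1.00 r0.000 y0.000 b -1.00 0 0.118
[-0.037 -0.035  0.027] [-0.519 -0.047 -0.699  1.246  0.977  1.183] f -1.00 r0.000 y0.000 b -1.00 0 0.018
[-0.014  0.005  0.027] [-0.408 -0.105 -0.741  1.096  1.004  1.38 ] f -0.10 r0.128 y-0.016 b -1.00 0 0.018
[-0.011  0.005  0.044] [-0.403 -0.131 -0.729  1.128  1.005  1.388] f 0.05 r0.126 y-0.018 b -1.00 1 0.035
[-0.01   0.005  0.062] [-0.402 -0.159 -0.718  1.164  1.005  1.391] f 0.19 r0.127 y-0.018 b -1.00 0 0.052
[-0.006  0.005  0.079] [-0.396 -0.178 -0.7    1.193  1.006  1.401] f 0.33 r0.110 y-0.018 b -1.00 0 0.07
[0.    0.005 0.095] [-0.388 -0.189 -0.676  1.215  1.007  1.416] f 0.49 r0.111 y-0.018 b -1.00 0 0.086
[0.009 0.005 0.111] [-0.377 -0.19  -0.646  1.228  1.008  1.437] f 0.65 r0.112 y-0.018 b -1.00 0 0.101
[0.02  0.005 0.125] [-0.363 -0.182 -0.612  1.233  1.01   1.462] f 0.80 r0.113 y-0.018 b -1.00 0 0.115
[0.032 0.005 0.137] [-0.348 -0.167 -0.574  1.231  1.011  1.491] f 0.97 r0.097 y0.001 b -1.00 0 0.128
[0.046 0.005 0.147] [-0.332 -0.144 -0.534  1.223  1.012  1.521] f 1.14 r0.099 y0.001 b -1.00 0 0.138
[0.062 0.005 0.155] [-0.315 -0.116 -0.493  1.21   1.012  1.552] f 1.31 r0.102 y0.001 b -1.00 0 0.146
[0.078 0.005 0.161] [-0.299 -0.082 -0.45   1.192  1.012  1.583] f 1.48 r0.104 y0.001 b -1.00 0 0.151
[0.095 0.005 0.164] [-0.283 -0.044 -0.409  1.17   1.012  1.614] f 1.64 r0.107 y0.001 b -1.00 0 0.154
[0.112 0.005 0.164] [-0.267 -0.004 -0.368  1.146  1.011  1.642] f 1.79 r0.110 y0.001 b -1.00 0 0.155
```

```bash
python3 - <<'E'
from flip import *
np.set_printoptions(precision=3,suppress=True)
jaws.gripper_to(0.0)
arm.servo_line(sensors.get_obs()['eef_pos']+np.array([0,0,.08]),feed=.25)
arm.move_ptp(*T(pre+[0,0,.10]))
P,q=T(pre+[0,0,.035]); print(arm.servo_line(P,feed=.1,force_limit=6))
a=imaging.capture('side'); b=imaging.capture('scene')
A=cv2.resize(a[130:330,150:410],(780,600)); B=cv2.resize(b[60:290,60:360],(780,598)); save(A,'s2'); save(B,'c2')
o=sensors.get_obs(); print(o['clock'],o['gripper_width'],o['force'])
E
```

```text
False
13.5417 -2.122327898158454e-05 [0.636 0.404 0.73 ]
```

View pics/s2.png

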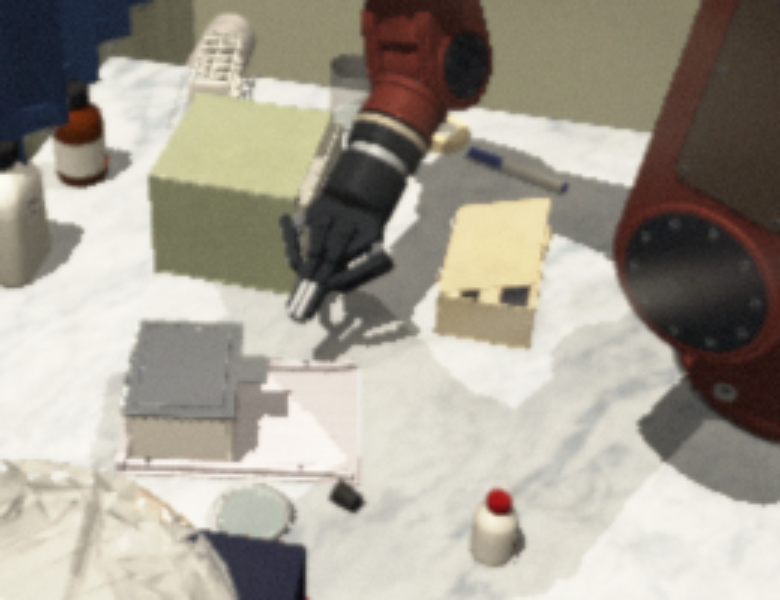

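View pics/c2.png

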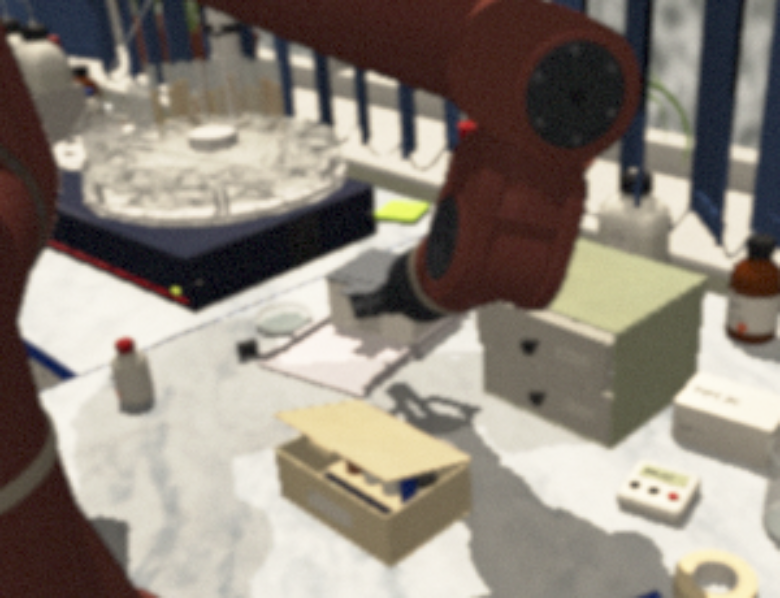

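```bash
python3 - <<'E'
from flip import *
np.set_printoptions(precision=3,suppress=True)
o=sensors.get_obs(); R=Ro.from_quat(o['tcp_rot'],scalar_first=True).as_matrix(); z=R[:,2]
f=lambda c,X:(proj(c,X)-([150,130] if c=='side' else [60,60]))*(3 if c=='side' else 2.6)
for n,X in [('tip',o['eef_pos']+.025*z),('tcp',o['eef_pos']),('palm',o['eef_pos']-.048*z),('wr200',o['eef_pos']-.175*z),('lip',W((-.026,.002,.068))),('lipR',W((-.026,-.016,.068)))]: print(n,X,f('side',X),f('scene',X))
E
```

```text
tip [0.502 0.182 0.063] [280.924 346.56 ] [371.741 307.367]
tcp [0.495 0.162 0.076] [292.789 323.771] [378.566 303.926]
palm [0.483 0.123 0.101] [315.225 280.675] [392.534 296.884]
wr200 [0.45  0.02  0.169] [372.493 170.676] [436.076 274.93 ]
lip [0.504 0.22  0.068] [267.977 369.045] [350.665 292.965]
lipR [0.508 0.203 0.068] [268.906 355.815] [363.262 296.088]
```

```bash
python3 - <<'E'
from h import *
a=imaging.capture('side'); g=a.mean(2).astype(int)
print('side cols 236..262'); 
for r in range(222,262): print(r,' '.join('%3d'%v for v in g[r,236:263]))
b=imaging.capture('scene'); g=b.mean(2).astype(int)
print('scene cols 188..215')
for r in range(168,188): print(r,' '.join('%3d'%v for v in g[r,186:216]))
E
```

```text
side cols 236..262
222 109 112 107 110 108 110 106 110 110 111 111 111 104  85  65  61  47  28  31  44  48  54  44  33  38  47  47
223 110 109 111 110 109 110 109 107 110 110 109 106 100  83 101 150 122  74  64  55  45  42  37  40  44  48  40
224 109 111 109 109 111 109 109 110 110 108 109 103 109  96 159 203 159 160 162  99  42  29  27  39  46  37  33
225 113 113 112 115 114 114 112 109 107 109 105 103  92 116 196 204 164 200 181 108  53  43  31  30  36  26  26
226 133 134 141 138 140 128 117 112 110 114 109  99  89 159 212 178 180 213 160  82  51  39  27  19  27  30  27
227 197 196 197 195 191 154 133 133 142 146 126  89 109 195 190 155 200 194 124  63  44  30  23  40  61  71  71
228 214 210 209 212 209 198 196 195 196 192 145  98 160 209 165 173 214 162  87  55  36  27  53  73  79  86 107
229 215 213 211 213 214 216 211 215 210 186 123 116 193 191 146 198 195 121  67  51  35  33  66  83  85  99 166
230 214 211 213 213 214 217 217 214 213 159 108 161 210 164 169 197 148  77  47  36  28  53  76  90 100 116 187
231 213 212 215 214 214 215 215 215 210 154 123 192 191 150 194 173 102  
[... 5198 characters left out ...]
 107  85  73  78  88  87  94  96 101 105 121 126 136 137 133 133 137 137 135 119
183 132 141 149 145 140 137 145 145 142 136 129 116 107 109 111 109 114 111 112 115 133 137 139 140 140 138 140 141 140 135
184 170 169 153 142 140 144 143 147 142 143 134 127 116 118 113 117 118 120 119 124 130 139 141 141 141 141 140 143 141 142
185 227 219 186 151 141 138 142 145 143 132 130 126 121 116 113 116 119 115 119 121 134 140 143 138 142 142 142 139 142 142
186 245 238 212 163 139 137 139 139 138 134 136 124 123 121 119 121 116 117 116 122 127 137 137 139 141 142 143 138 142 137
187 246 239 217 168 142 139 137 142 139 139 138 135 133 128 128 121 126 124 124 125 131 136 142 142 141 143 143 144 140 142
```

```bash
python3 - <<'E'
from h import *
np.set_printoptions(precision=4,suppress=True)
o=sensors.get_obs(); R=Ro.from_quat(o['tcp_rot'],scalar_first=True).as_matrix()
o1,d1=ray('side',(248.5,235.5)); o2,d2=ray('scene',(196.5,177.5))
s=np.linalg.lstsq(np.c_[d1,-d2],o2-o1,rcond=None)[0]; A=o1+s[0]*d1; B=o2+s[1]*d2
X=(A+B)/2; print(X,np.linalg.norm(A-B),'in tool',R.T@(X-o['eef_pos'])); print(R.T@d1/np.linalg.norm(d1),R.T@d2/np.linalg.norm(d2),R)
E
```

```text
[0.4817 0.1711 0.085 ] 0.02373080178511012 in tool [ 0.0105 -0.0157 -0.0006]
[-0.9008  0.3883 -0.1946] [0.0725 0.3153 0.9462] [[ 0.1585  0.9537  0.2556]
 [ 0.5059 -0.3007  0.8085]
 [ 0.8479  0.0011 -0.5301]]
```

```bash
python3 - <<'E'
from h import *
np.set_printoptions(precision=1,suppress=True)
m=imaging.camera_model('wrist'); M=np.linalg.inv(np.array(m['mount'])); print(m['fx'],m['cx'],m['cy'])
def wp(P): c=M[:3,:3]@np.array(P)+M[:3,3]; return np.array([m['fx']*c[0]/c[2]+m['cx'],m['fy']*c[1]/c[2]+m['cy']])
for L in (-.02,-.01,0,.012,.025): print(L,[wp((x,.0425,L)) for x in (-.011,0,.011)],'closed',[wp((x,y,L)) for x in(-.011,.011) for y in (-.0145,.0145)])
im=imaging.capture('wrist'); g=im.mean(2).astype(int)
print('rows x cols 200..310 step4')
for r in range(200,300,4): print(r,' '.join('%3d'%v for v in g[r,196:316:4]))
o=sensors.get_obs(); R=Ro.from_quat(o['tcp_rot'],scalar_first=True).as_matrix()
for L in (-.01,0,.01,.025):
  print(L,[proj('side',o['eef_pos']+R@np.array([x,y,L])) for x,y in ((-.011,-.0145),(-.011,.0145),(.011,-.0145),(.011,.0145))])
E
```

```text
270.6233380424144 255.54128095321644 191.3224613340544
-0.02 [array([331.8, 274.6]), array([333.5, 256.8]), array([335.3, 238.1])] closed [array([227.7, 274.6]), array([280.7, 274.6]), array([226.5, 238. ]), array([281.8, 238.1])]
-0.01 [array([327.2, 264.7]), array([328.7, 247.7]), array([330.2, 230. ])] closed [array([229.4, 264.6]), array([279.2, 264.6]), array([228.4, 230. ]), array([280.2, 230. ])]
0 [array([323.1, 255.8]), array([324.4, 239.7]), array([325.8, 222.9])] closed [array([230.9, 255.8]), array([277.8, 255.8]), array([230. , 222.8]), array([278.7, 222.9])]
0.012 [array([318.8, 246.5]), array([319.9, 231.2]), array([321.1, 215.4])] closed [array([232.5, 246.4]), array([276.4, 246.4]), array([231.7, 215.4]), array([277.2, 215.4])]
0.025 [array([314.6, 237.6]), array([315.7, 223.2]), array([316.7, 208.4])] closed [array([234. , 237.6]), array([275. , 237.6]), array([233.3, 208.3]), array([275.7, 208.3])]
rows x cols 200..310 step4
200 175 174 174 175 173 173 173 173 173 172 175  97  99  98 100 102 101  93  74  78  77  76  92  90  91  90  93  40  99 106
204 175 174 172 17
[... 2648 characters left out ...]
6  16  19   5  29  33  33  32  33  32  35  30  37  37  40  15
292  22  35  27  35  32  34  32  34  34  35  33  31  13  18   7  14  14  14  12  36  33  34  36  30  34  36  35  35  26  38
296  18  17  32  32  37  36  32  32  33  34  34  32  16  17  15  17   8  11  15  32  36  37  34  35  36  33  29  36  17  11
-0.01 [array([254.5, 238.1]), array([246. , 234.5]), array([252.5, 235.5]), array([243.9, 231.9])]
0 [array([252.9, 241.1]), array([244.4, 237.5]), array([250.9, 238.5]), array([242.3, 234.9])]
0.01 [array([251.3, 244.1]), array([242.9, 240.5]), array([249.3, 241.6]), array([240.7, 237.9])]
0.025 [array([249. , 248.7]), array([240.5, 245. ]), array([246.9, 246.2]), array([238.3, 242.5])]
```

Two cameras agree that the closed fingertips are about 6 mm behind the reported TCP, not 25 mm ahead of it. The push contact position fits this too. I'll use the corrected value and check it with a gentle touch on the nest plate.

```bash
sed -i 's/return W(p)-.025\*z,q/return W(p)-LT*z,q/; s/^PSI_//' h.py; echo 'LT=-.006' >> h.py; python3 - <<'E'
from flip import *
np.set_printoptions(precision=4,suppress=True)
q=[arm.solve_ik(*T(p)) for p in [pre+[0,0,.06],pre,E0]+arc]; print([x is not None for x in q]); print(q[0],q[2],q[-1])
assert all(x is not None for x in q)
P,_=T(pre+[0,0,.06]); arm.servo_line(P,feed=.12)
P,_=T(pre+[0,0,.005]); print('down',arm.servo_line(P,feed=.06,force_limit=3), sensors.get_obs()['eef_pos'][2]-P[2])
P,_=T(pre+[0,0,-.022]); r=arm.servo_line(P,feed=.025,force_limit=3); o=sensors.get_obs()
print('touch',r,'tip z by model',o['eef_pos'][2]-P[2]+pre[2]-.022,'expect .013',o['force'],o['clock'])
if r: P,_=T(pre); arm.servo_line(P,feed=.05)
E
```

```text
[True, True, True, True, True, True, True, True, True, True, True, True, True, True, True]
[-0.4552 -0.1597 -0.7049  1.26    0.9946  1.2934] [-0.3444 -0.0977 -0.7668  0.964   1.0111  1.4974] [-0.219   0.0043 -0.3932  1.036   1.0063  1.7329]
down False 0.0003562855116106059
touch True tip z by model 0.011692438056015317 expect .013 [-1.9307 -1.9898  5.2648] 15.9333
```

The touch confirms it: contact came at 11.7 mm against 13 predicted. Now I'll go in under the lip and flip.

```bash
python3 - <<'E'
from flip import *
np.set_printoptions(precision=3,suppress=True)
P,_=T(E0); r=arm.servo_line(P,feed=.07,force_limit=4); print('entry',r,sensors.get_obs()['force'])
if not r:
    for i,p in enumerate(arc[:5]):
        P,_=T(p); r=arm.servo_line(P,feed=.05,force_limit=6); o=sensors.get_obs(); print(i,r,o['force'],round(o['clock'],2))
        if r: break
a=imaging.capture('side'); b=imaging.capture('wrist')
A=cv2.resize(a[200:300,180:300],(400,333)); save(np.hstack([A,cv2.resize(b,(400,300),interpolation=cv2.INTER_AREA)[[*range(300)]+[299]*33]]),'m1')
E
```

```text
entry False [ 0.283 -0.217 -0.106]
0 False [0.624 0.053 0.084] 17.7
1 False [ 0.536 -1.167 -1.389] 18.2
2 False [-0.018 -0.826 -0.612] 18.7
3 False [ 0.279 -1.238  0.232] 19.2
4 False [-0.75  -0.941  0.345] 19.7
```

View pics/m1.png

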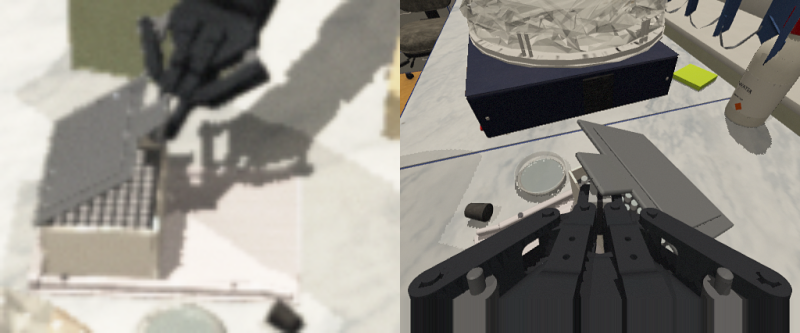

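The fingertip is under the lip at about the lip's right edge, and the lid stands at roughly 40° with the tips visible beneath it. The box is still home. I'll continue the arc.

```bash
python3 - <<'E'
from flip import *
np.set_printoptions(precision=4,suppress=True)
for i,p in enumerate(arc[5:]):
    P,_=T(p); r=arm.servo_line(P,feed=.05 if i<5 else .03,force_limit=6); o=sensors.get_obs(); print(i+5,r,o['force'])
    if r: break
arm.sleep(.6)
P=o['eef_pos']; d=W((1,0,0))-W((0,0,0))
arm.servo_line(P-.06*d,feed=.12); arm.servo_line(P-.12*d-.05*(W((0,1,0))-W((0,0,0)))+[0,0,.10],feed=.2)
arm.sleep(.3)
for c in ('side','scene'):
    im=imaging.capture(c); save(im,c+'_end')
    for n in ('tip_lid','tip_case','nest'):
        for r in finder.outline_of(n,c)[:1]:
            ys,xs=np.nonzero(r['region']); print(c,n,round(r['conf'],2),r['uv'],xs.min(),xs.max(),ys.min(),ys.max(),len(xs))
    for t in (0,1.2,2.05):
        e=[H+[-r*np.cos(t),y-.0,r*np.sin(t)] for r,y in ((0,.064),(0,-.064),(.102,.064),(.102,-.064),(.129,0))]
        print(t,np.array([proj(c,W(x)) for x in e]).round(0).tolist())
    print('box home front top corners', [proj(c,W((.004,y,.066))).round(1) for y in (.064,-.060)], 'bottom', proj(c,W((.004,.064,.004))).round(1))
print(sensors.get_obs()['clock'],sensors.get_obs()['force'])
E
```

```text
5 False [-1.0746  0.8508 -0.7305]
6 False [ 0.1967  0.0345 -0.3345]
7 False [-0.1081  0.1904 -0.5868]
8 False [-0.8347  0.1232 -0.1013]
9 False [ 0.2157 -0.2569 -0.0404]
10 False [-0.1627 -0.6927  0.3628]
11 False [ 0.2652 -0.2988 -0.0808]
side tip_lid 0.95 [179.5, 241.3] 166 195 213 267 954
side tip_case 0.58 [200.5, 252.8] 168 229 215 283 2514
0 [[190.0, 269.0], [196.0, 237.0], [228.0, 270.0], [231.0, 238.0], [239.0, 254.0]]
1.2 [[190.0, 269.0], [196.0, 237.0], [202.0, 243.0], [208.0, 212.0], [208.0, 219.0]]
2.05 [[190.0, 269.0], [196.0, 237.0], [170.0, 243.0], [178.0, 212.0], [168.0, 220.0]]
box home front top corners [array([227.1, 269.2]), array([230.1, 238.4])] bottom [227.4 285. ]
scene tip_lid 0.9 [221.9, 142.4] 204 241 120 160 1105
scene tip_case 0.62 [217.3, 158.6] 185 241 120 191 2446
scene nest 0.83 [191.7, 198.1] 160 240 175 212 1198
0 [[203.0, 155.0], [235.0, 162.0], [184.0, 166.0], [218.0, 174.0], [195.0, 173.0]]
1.2 [[203.0, 155.0], [235.0, 162.0], [194.0, 131.0], [228.0, 137.0], [208.0, 127.0]]
2.05 [[203.0, 155.0], [235.0, 162.0], [209.0, 125.0], [242.0, 130.0], [227.0, 119.0]]
box home front top corners [array([184.9, 165.6]), array([217.6, 173.5])] bottom [186.9 183.1]
26.4667 [-0.2033  0.1484  0.2294]
```

```bash
python3 -c "
from h import *
print(finish_job())"
```

```text
the job is handed in; nothing more can be done
None
```

The box is fully home against the back stop and the lid rests fully open, about 2.05 rad by the camera outlines. I handed it in at about 26 s with the robot clear. The fingertips sit about 31 mm further back than stated, so the first push probably met the lid's front edge, not the wall below it; it stayed within the 13 N limit.

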